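# Set the regulator clock by its minute hand

### The arm

A 6-joint arm with a two-finger parallel gripper is mounted at the origin on the work surface. World frame = base frame: x ahead of the robot, y to its left, z up, the work surface at z = 0. Lengths are in mm, angles in rad, forces in N, time in s.
With the tool pointing down it reaches from about 275 to 825 mm from the base axis. Payload 5.2 kg.
Tool frame: the origin (TCP) lies at the very end of the fingers, on their centre line; the grasp point (between the pads) lies 19 mm behind it; z points along the fingers, y is the line along which they close (so a half turn about z gives the same grasp; the last joint's range is limited). The gripper opens to 93 mm and grips with 3 to 60 N. Pads are 15 mm wide; open, the fingers measure 128 mm over their backs; the gripper's body (75 mm by 188 mm) begins 65 mm behind the grasp point.
Start: joints at [1.103, 0.259, 1.535, -0, 1.348, -0.203], TCP at [143.921, 530.84, 218.653] pointing down, gripper open.
Joint ranges: [-3.14, 3.14], [-0.91, 2.08], [0.19, 2.58], [-1.22, 4.36], [0.22, 2.71], [-3.12, 3.12]. Speed limits (rad/s): [2.57, 2.57, 3.14, 3.14, 3.14, 3.14].

### API

Orientations are given as [roll, pitch, yaw] about the fixed x, y, z axes, in that order (R = Rz(yaw) Ry(pitch) Rx(roll)).
In Python, from bench import robot gives the robot as it stands. The module is installed in compiled form; this text tells all that it offers. Calls block until the motion is done:
- robot.move_ptp(position, orientation): joint-space move of the TCP to a pose.
- robot.move_linear(position, ori=None, speed=150, f_stop=None): straight line of the TCP; ori=None keeps the orientation; speed is the mean speed in mm/s. With f_stop (N) it stops when the force on the tool has changed by that much, and returns True; else False.
- robot.move_j(angles): joint-space move.
- robot.move_gripper(opening): opening from 0.0 (shut) to 1.0 (fully open); the grip force is fixed at half the most; returns when the fingers have stopped.
- robot.sleep(seconds).
- robot.inverse_kinematics(position, orientation): joint angles nearest the present ones, or None.
- robot.get_image(name): name is "scene" or "top" or "wrist"; returns a dict with "img" (384x512x3 uint8, blue, green, red), "fovy" (degrees; the focal length in pixels is half the picture's height over the tangent of half this angle, whatever the lens; pixels are square), "cx", "cy" (the principal point, pixels), "k1" (the pictures are not rectified: a ray, as slopes to the right and down, at radius r is drawn at 1 + k1 r^2 times it, then the intrinsics apply), "eye" and "orientation" of the camera in the world. Camera axes: x right, y down, z forward; pixel columns grow to the right and rows downward; lengths in mm; the calibration is good to about 2 mm. A picture is of the moment at which its call begins. There is no depth.
A pose or a line that the arm cannot do raises robot.MotionError and nothing moves.
- robot.hand_in(): hands the job in; it is judged then, once.
Readings, each from a call of its own:
- robot.current_t(): time.
- robot.current_qpos(): joint angles.
- robot.current_joint_vel(): joint speeds.
- robot.current_joint_efforts(): joint torques, N m.
- robot.current_tcp_pos(): TCP position.
- robot.current_eef_rot(): TCP orientation.
- robot.current_contact_force(): force on the tool from outside, world axes, zero at the start.
- robot.current_ft_torque(): the same for the moment, N m.
- robot.current_gripper_width(): opening from 0.0 (shut) to 1.0 (fully open).
- robot.current_finger_force(): force on a finger pad.
Only numpy, scipy, OpenCV 4.12 (cv2) and the standard library are available. Lean on these libraries where they do the work, as an engineer would, in place of code of your own. Each camera call takes 0.05 s, during which the arm holds its last target. There are 200 camera calls.

### The job

The clock lying face up on the bench must be set to the hour: with a closed fingertip against the broad outer blade of its long minute hand, follow the minute track clockwise and push the hand slowly and lightly round until it points at twelve (the doubled hour mark), to within one minute mark and never overrunning it by more than that. Keep the fingertip against the blade all the way; touch the hand only on its blade, not on its thin stem; never pinch, flick or turn the hand backwards and do not press hard on it or the dial. Leave the clock and all the things on and around it where they are.

Things in the scene. Friction and masses are not known exactly. Their poses are not given: they have to be found in the camera images.
- clock: Wall clock (1.1 to 1.7 kg, loose) lying face up: aluminium disc 240 mm across. Origin at the centre of its underside, z up. White dial 220 mm across, 30 mm above the underside; the rim is 10 mm wide, 36 mm high. Twelve (two parallel bars; other hours have one) lies along +x, three along -y, six along -x, nine along +y. Marks and the hour sub-dial on the six side are flat, under 4 mm.
- dial_center (a point): Point on the dial's surface on the axis of the minute hand; axes as the clock's. The hand's hub here is 18 mm wide, its top 18 mm above the dial.
- twelve (a point): Point on the dial's surface between the two bars of the twelve mark, 95 mm from dial_center.
- minute_hand (a joint): Angle of the minute hand in rad, growing clockwise seen from above: 0 is twelve, pi six, 3pi/2 nine, and 2pi = 6.283 twelve again, the target (a minute is 0.105). In the clock's frame it points along (cos q, -sin q). Starts at 2.6 to 4.2; end stops at 0 and 6.75. Friction keeps it where it is left; about 0.9 N at the blade moves it.
- blade: Broad outer part of the minute hand, dark steel: 44 mm long (48 to 92 mm from the axis), 12 mm wide, 4 mm thick, edges rounded; its underside 9 mm and its top 13 mm above the dial. Origin at the centre of its underside, 70 mm from the axis; x points outward along the hand, z up.
- stem: Thin inner part of the minute hand, 5 mm wide, 3 mm thick, from the hub to the blade (to 48 mm from the axis), with a short tail, 28 mm from the axis, on the other side. Not to be touched. Origin on the axis, 9 mm above the dial; x points outward along the hand.
- loupe: Bystander: black eyeglass with a metal rim, 31 mm across, 28 mm tall, standing on the dial between one and two o'clock, about 66 mm from the axis. Origin at its underside.
- tin: Bystander: small round metal tin, 24 mm across, 12 mm tall, on the dial near three o'clock, about 78 mm from the axis. Origin at its underside.
- watch_stand: Bystander: wristwatch on a round black and white stand, 90 mm across, about 55 mm tall, on the bench to the left. Origin at its underside.
- movement: Bystander: watch movement on a round white holder, 44 mm across, 23 mm tall, on the bench to the left. Origin at its underside.
- tweezers: Bystander: steel tweezers, 125 mm long, 6 mm high, lying on the bench to the right. Origin at its underside.
- screwdriver: Bystander: screwdriver, 130 mm long, lying on the bench to the right. Origin at its underside.
- oil_bottle: Bystander: small amber bottle, 32 mm across, 55 mm tall, on the bench to the right. Origin at its underside.

How it is judged (in metres and radians):
On the way, in this order (a step that is already met when the one before it is completed fails the run):
1. with a fingertip on the blade, the hand passes nine o'clock (value of joint minute_hand between 4.45 and 4.85 rad and contact force between the fingers and blade above 0.05 N).
2. with a fingertip on the blade, the hand passes ten o'clock (value of joint minute_hand between 5.05 and 5.4 rad and contact force between the fingers and blade above 0.05 N).
3. with a fingertip on the blade, the hand passes eleven o'clock (value of joint minute_hand between 5.6 and 5.9 rad and contact force between the fingers and blade above 0.05 N).
4. with a fingertip on the blade, the hand passes the last minutes before twelve (value of joint minute_hand between 6 and 6.25 rad and contact force between the fingers and blade above 0.05 N).
At the end, for the whole second after the job is handed in: The minute hand rests at twelve within one minute mark (0.105 rad), the clock has moved less than 12 mm and lies flat, and every bystander is within 15 mm of where it was (value of joint minute_hand between 6.178 and 6.388 rad and velocity of joint minute_hand between -0.05 and 0.05 rad/s and distance of clock from where it was at the start of the episode below 0.012 m and linear speed of clock below 0.01 m/s and angle between clock's own z axis and vertical below 0.05 rad and distance of each of loupe, tin, watch_stand, movement, tweezers, screwdriver, oil_bottle from where it was at the start of the episode below 0.015 m); the robot touches nothing.
It fails at once if the hand runs past twelve by more than 0.14 rad, or is flicked (faster than 3 rad/s) (value of joint minute_hand above 6.423 rad or velocity of joint minute_hand above 3 rad/s).
It fails at once if the hand is turned backwards (anticlockwise faster than 0.6 rad/s, or below 2.45 rad) (velocity of joint minute_hand below -0.6 rad/s or value of joint minute_hand below 2.45 rad).
It fails at once if the blade is pinched or pressed with more than 15 N, its stem touched with more than 0.5 N, or the clock pressed with more than 20 N (contact force between the fingers and blade above 15 N or contact force between the fingers and stem above 0.5 N or contact force between the arm and clock above 20 N).
It fails at once if the clock is shoved or lifted by more than 12 mm (distance of clock from where it was at the start of the episode above 0.012 m).
It fails at once if a bystander is moved by more than 15 mm (distance of any of loupe, tin, watch_stand, movement, tweezers, screwdriver, oil_bottle from where it was at the start of the episode above 0.015 m).
It also fails if it takes over 54 s, if anything falls off the work surface, if the arm or the gripper's body presses on something with over 40 N, if the wrist force passes 120 N, or if a joint passes its speed limit or range.

## Working session

There is one attempt and no reset: what is moved stays moved. The work goes in short steps, each a Python script; the robot and the scene stay as the last script left them, time stands still between calls to the robot, and variables do not carry over. Pictures are saved under pics/ and viewed, at most 10 in all, crops included, and the job is handed in when it is done.

```bash
mkdir -p pics; python3 - <<'E'
from bench import robot
import cv2
for n in("top","scene"):
    d=robot.get_image(n); cv2.imwrite(f"pics/{n}0.png",d["img"]); print(n,{k:v for k,v in d.items() if k!="img"})
    if n=="top": cv2.imwrite("pics/top0b.png",cv2.resize(d["img"],(800,600),interpolation=cv2.INTER_CUBIC))
print(robot.current_t(),robot.current_eef_rot())
E
```

```text
top {'fovy': 49.96727829254837, 'cx': 254.5707020723207, 'cy': 187.96699295450694, 'k1': -0.0036723322711596793, 'eye': array([ 496.469089  ,    1.19624349, 1051.95310658]), 'orientation': array([-3.05538185, -0.00334589, -1.59238891])}
scene {'fovy': 44.49478106666068, 'cx': 255.38553680755868, 'cy': 199.64117754549395, 'k1': -0.17057107846582878, 'eye': array([1080.19005386,  350.83966945, 1026.26435492]), 'orientation': array([-2.59745028,  0.00442099,  2.18035327])}
0.1 [-3.13995286e+00 -3.32040002e-04  2.87676431e+00]
```

View pics/top0b.png

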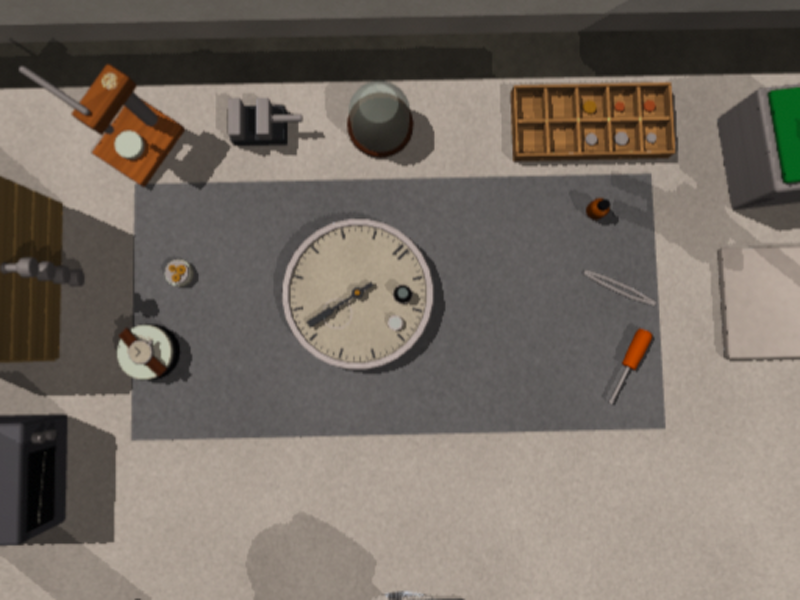

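View pics/scene0.png

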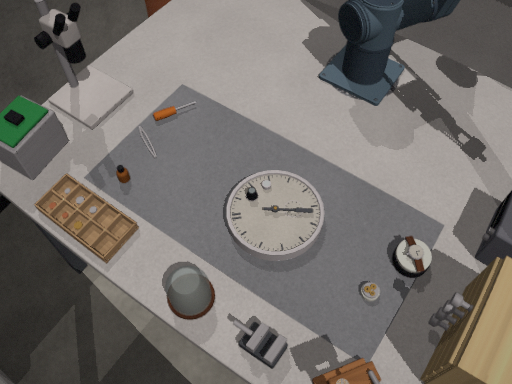

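The top view shows the clock centred at about (358,293) in the 800 px picture, the doubled twelve mark at (400,251) and the blade tip at (312,324), so q is about 3.3. The loupe is at (402,293) and the tin at (395,322). I'll enlarge the clock to measure it.

```bash
python3 - <<'E'
import cv2
i=cv2.imread("pics/top0.png")[136:240,176:282]
cv2.imwrite("pics/crop.png",cv2.resize(i,None,fx=5.5,fy=5.5,interpolation=cv2.INTER_CUBIC))
E
cat > h.py <<'E'
import numpy as np, cv2
from scipy.spatial.transform import Rotation as R
def K(d):
    f=d["img"].shape[0]/2/np.tan(np.radians(d["fovy"]/2))
    return np.array([[f,0,d["cx"]],[0,f,d["cy"]],[0,0,1.]])
def px2w(d,uv,z):
    s=cv2.undistortPoints(np.array([[uv]],float),K(d),np.array([d["k1"],0,0,0,0]))[0,0]
    r=R.from_euler("xyz",d["orientation"]).apply([*s,1.])
    return d["eye"]+r*(z-d["eye"][2])/r[2]
E
```

```text
(no output)
```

View pics/crop.png

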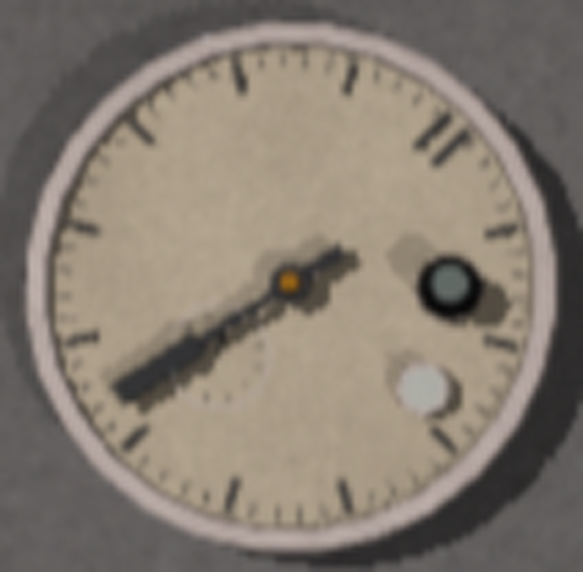

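The crop shows the rim centred at (291,287), the hub at (290,283), twelve at (443,140), six at (134,438), nine at (140,129), three at (446,440), and the blade tip at (123,392). Next I compute the poses and check that the wrist can follow the whole arc.

```bash
python3 - <<'E'
from bench import robot
from h import *
d=robot.get_image("top")
w=lambda x,y,z: px2w(d,(176+(x+.5)/5.5-.5,136+(y+.5)/5.5-.5),z)[:2]
tw,six,ni,th=[w(*p,30) for p in((443,140),(134,438),(140,129),(446,440))]
c=(tw+six+ni+th)/4; hub=w(290,283,48); rim=w(291,287,36)
print("c",c,"hub",hub,"rim",rim)
a=lambda v:np.arctan2(v[1],v[0])
print("twelve dir",a(tw-six),a(ni-th)-np.pi/2,np.linalg.norm(tw-six)/2)
phi=a(tw-six); c=(c+hub+rim)/3
tip=w(123,392,43); print("hand q",(phi-a(tip-hub))%(2*np.pi),np.linalg.norm(tip-hub))
print("loupe",w(449,285,58),"tin",w(425,388,42))
for s in(0,np.pi):
  for q in np.linspace(3.0,6.3,8):
    al=phi-q; u=np.array([np.cos(al),np.sin(al)]); t=np.array([u[1],-u[0]]) # t clockwise
    p=c+70*u-25*t
    j=robot.inverse_kinematics([*p,35],[np.pi,0,al+s]); print(round(q,2),p.round(),None if j is None else np.round(j,2))
E
```

```text
c [587.08241246  60.83637541] hub [586.77266226  60.10334501] rim [586.0360427   60.38683577]
twelve dir -0.8203426714577874 -0.8142324742802671 97.04377893778279
hand q 3.337708179653849 88.62377759712645
loupe [583.49883225 -10.44422746] tin [539.06510253   1.08106448]
3.0 [516.  85.] [-0.05  0.41  1.82  0.    0.91 -0.94]
3.47 [535. 114.] [ 0.01  0.44  1.76  0.    0.93 -0.41]
3.94 [565. 132.] [ 0.04  0.49  1.68 -0.    0.97  0.09]
4.41 [600. 134.] [ 0.04  0.54  1.59 -0.    1.01  0.56]
4.89 [632. 120.] [ 0.01  0.58  1.51 -0.    1.05  1.01]
5.36 [654.  93.] [-0.03  0.61  1.46 -0.    1.07  1.44]
5.83 [661.  59.] [-0.08  0.62  1.45 -0.    1.07  1.86]
6.3 [652.  25.] [-0.13  0.6   1.48 -0.    1.06  2.28]
3.0 [516.  85.] [-0.05  0.41  1.82 -0.    0.91  2.2 ]
3.47 [535. 114.] [ 0.01  0.44  1.76 -0.    0.93  2.73]
3.94 [565. 132.] [ 0.04  0.49  1.68 -0.    0.97 -3.05]
4.41 [600. 134.] [ 0.04  0.54  1.59  0.    1.01 -2.58]
4.89 [632. 120.] [ 0.01  0.58  1.51  0.    1.05 -2.13]
5.36 [654.  93.] [-0.03  0.61  1.46  0.    1.07 -1.7 ]
5.83 [661.  59.] [-0.08  0.62  1.45  0.    1.07 -1.28]
6.3 [652.  25.] [-0.13  0.6   1.48  0.    1.06 -0.87]
```

```bash
cat >> h.py <<'E'
C=np.array([586.7,60.3]); PHI=-0.817
def pose(q,back,z,r=70):
    al=PHI-q; u=np.array([np.cos(al),np.sin(al)]); t=np.array([u[1],-u[0]])
    return [*(C+r*u-back*t),z],[np.pi,0,(al+np.pi)%(2*np.pi)-np.pi]
E
python3 - <<'E'
from bench import robot
from h import *
robot.move_gripper(0.0)
robot.move_ptp(*pose(3.338,45,120)); print(robot.current_t())
p,o=pose(3.338,45,45); robot.move_linear(p,speed=80,f_stop=4)
p,o=pose(3.338,45,36); print(robot.move_linear(p,speed=15,f_stop=3),robot.current_tcp_pos(),robot.current_t(),robot.current_contact_force())
p,o=pose(3.338,20,36); print(robot.move_linear(p,speed=10,f_stop=0.7),robot.current_tcp_pos(),robot.current_t(),robot.current_contact_force())
al=PHI-3.338;t=np.array([np.sin(al),-np.cos(al)]);print("back",-(robot.current_tcp_pos()[:2]-C)@t)
d=robot.get_image("wrist"); cv2.imwrite("pics/w1.png",d["img"])
e=robot.get_image("top"); cv2.imwrite("pics/t1.png",cv2.resize(e["img"][136:240,176:282],None,fx=5.5,fy=5.5,interpolation=cv2.INTER_CUBIC))
E
```

```text
3.675
False [511.50309805  95.89204843  35.96824312] 5.5167 [ 1.21208754  1.11092909 -0.37307529]
False [532.68028945 109.13476812  35.99954622] 8.1667 [-0.10345077 -0.23124066  0.20054218]
back 20.011007486224504
```

View pics/w1.png

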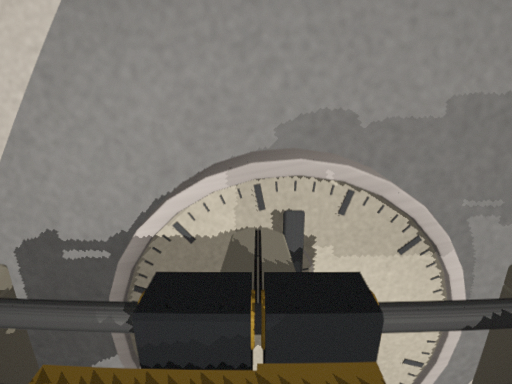

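The wrist view shows the closed fingertips (ending near (258,230)) right beside the blade at (293,235), which extends beyond them. I'll push along the arc and check before nine o'clock.

```bash
cat >> h.py <<'E'
def push(robot,q0,q1,back,z=36,speed=25):
    n=int(np.ceil((q1-q0)/0.15))
    for q in np.linspace(q0,q1,n+1)[1:]:
        p,o=pose(q,back,z); robot.move_linear(p,o,speed=speed)
E
python3 - <<'E'
from bench import robot
from h import *
push(robot,3.338,4.2,20)
print(robot.current_t(),robot.current_contact_force(),robot.current_tcp_pos(),pose(4.2,20,36))
d=robot.get_image("wrist"); e=robot.get_image("top")["img"][136:240,176:282]
cv2.imwrite("pics/m2.png",np.hstack([cv2.resize(d["img"],(440,330)),cv2.resize(e,(336,330),interpolation=cv2.INTER_CUBIC)]))
E
```

```text
11.6667 [-0.2422217   0.18873949 -0.44462981] [588.56035776 133.02711819  35.98689559] ([np.float64(588.6152749610555), np.float64(133.07590069400416), 36], [3.141592653589793, 0, 1.2661853071795859])
```

View pics/m2.png

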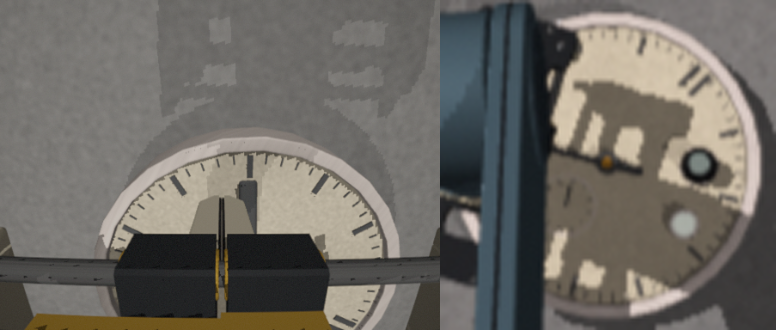

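The wrist view shows the blade still against the tip, at (248,182), and pointing near eight. I'll measure q from the wrist camera by back-projecting the blade's outer end.

```bash
python3 - <<'E'
from bench import robot
from h import *
d=robot.get_image("wrist"); s=512/440
for uv,z,n in(((248,181),43,"tip"),((249,200),43,"mid"),((250,165),30,"mark8"),((178,185),30,"7"),((322,184),30,"9")):
    v=px2w(d,(uv[0]*s,uv[1]*s),z)[:2]-C; print(n,(PHI-np.arctan2(v[1],v[0]))%(2*np.pi),np.linalg.norm(v))
cv2.imwrite("pics/w3.png",cv2.resize(d["img"][170:320,120:420],None,fx=2.5,fy=2.5,interpolation=cv2.INTER_CUBIC))
E
```

```text
tip 4.165919572364324 91.94971667233388
mid 4.174025805535633 78.59200472300628
mark8 4.192379772225496 98.46000667527211
7 3.6592778371956447 97.7026571657587
9 4.736208828302475 98.37258805072794
```

View pics/w3.png

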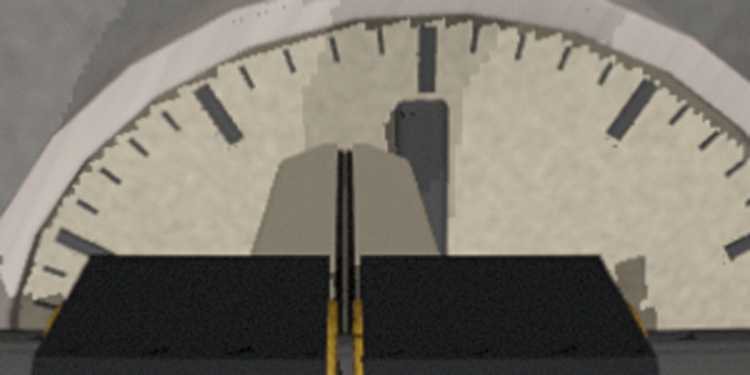

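Measured q is about 4.17 for a command of 4.20, with the mark angles in agreement (lag about 0.03). I'll continue to just short of twelve and measure again.

```bash
python3 - <<'E'
from bench import robot
from h import *
push(robot,4.2,6.2,20,speed=22)
print(robot.current_t(),robot.current_contact_force(),robot.current_tcp_pos())
d=robot.get_image("wrist")
cv2.imwrite("pics/w4.png",cv2.resize(d["img"][170:320,120:420],None,fx=2.5,fy=2.5,interpolation=cv2.INTER_CUBIC))
E
```

```text
20.5667 [-0.38958139  0.98211769  0.05436521] [652.08133549  28.26207446  35.98206308]
```

View pics/w4.png

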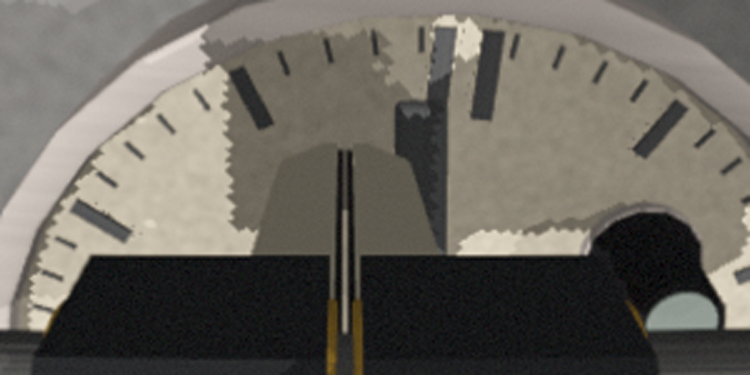

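The blade's outer end is at (421,103) and the twelve bars are at (443,60) and (487,75), so the hand is slightly short. I'll compute by how much and finish.

```bash
python3 - <<'E'
from bench import robot
from h import *
d=robot.get_image("wrist")
ang=lambda x,y,z:(lambda v:(PHI-np.arctan2(v[1],v[0]))%(2*np.pi))(px2w(d,(120+x/2.5,170+y/2.5),z)[:2]-C)
q=ang(421,105,43); tw=ang(466,68,30); tw=tw if tw>3 else tw+2*np.pi
print("q",q,"twelve",tw,"eleven",ang(250,98,30),"one",ang(660,130,30))
dq=tw-q; print(dq)
if 0.02<dq<0.15:
    push(robot,6.2,6.2+dq,20,speed=12)
    d=robot.get_image("wrist")
    cv2.imwrite("pics/w5.png",cv2.resize(d["img"][170:320,120:420],None,fx=2.5,fy=2.5,interpolation=cv2.INTER_CUBIC))
    p,_=pose(6.2+dq,32,36); robot.move_linear(p,speed=20)
    p[2]=150; robot.move_linear(p,speed=60)
    d=robot.get_image("wrist"); cv2.imwrite("pics/w6.png",d["img"])
print(robot.current_t())
E
```

```text
q 6.166887025264504 twelve 6.290643998740177 eleven 5.750306024910904 one 0.5386583092709722
0.12375697347567272
24.4667
```

View pics/w6.png

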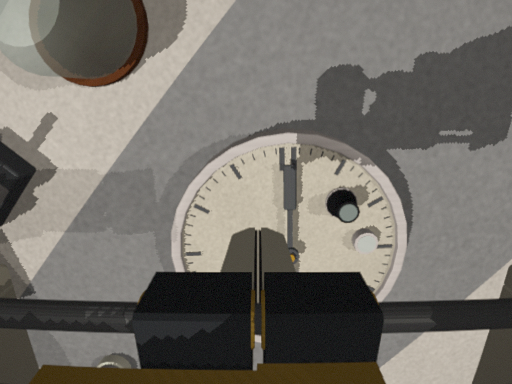

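The blade (tip at (290,165)) points between the two bars at (283,158) and (295,155). The arm is clear, and the loupe and tin still stand on the dial.

```bash
python3 -c "
from bench import robot
print(robot.hand_in())"
```

```text
the job is handed in; nothing more can be done
None
```

The minute hand was pushed clockwise round to twelve and points between the two bars in the last picture; the arm is clear of the clock, and I handed the job in at about 24.5 s of the 54 s allowed, with no verdict returned.

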